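Snap the container lid home and shut its vent

ROBOT

A 6-joint arm with a two-finger parallel gripper is mounted at the origin on a cart in front of the work surface, level with it; the furniture and walls round the work are solid. World frame = base frame: x ahead of the robot, y to its left, z up, the work surface at z = 0. Lengths are in mm, angles in rad, forces in N, time in s.
With the tool pointing down it reaches from about 300 to 775 mm from the base axis. Payload 14.6 kg.
Tool frame: the origin (TCP) lies midway between the tips of the shut fingers; the grasp point (between the pads) lies 19 mm behind it; z points along the fingers, y is the line along which they close (so a half turn about z gives the same grasp; the last joint's range is limited). The gripper opens to 85 mm and grips with 20 to 120 N. Pads are 22 mm wide; open, the fingers measure 114 mm over their backs; the gripper's body (76 mm by 85 mm) begins 54 mm behind the grasp point. The pads swing forward as they close: fully open they stand 13 mm farther back than shut.
Start: joints at [-1.366, 0.3, 1.521, -0, 1.321, -0.067], TCP at [147.649, -529.801, 231.281] pointing down, gripper open.
Joint ranges: [-3.03, 3.03], [-0.79, 2.21], [0.23, 2.52], [-1.04, 4.18], [0, 3.07], [-2.55, 2.55]. Speed limits (rad/s): [2.22, 2.22, 2.57, 3.14, 3.14, 3.14].

INTERFACE

Orientations are given as a unit quaternion [x, y, z, w].
In Python, from rig import r gives the robot as it stands.
- The arm moves only by the shell command python3 -m pendant 'ROWS' [FORCE]. ROWS is JSON, a list of rows, each an object of numbers: "x", "y", "z": the shift along the tool's x, y, z in m; "rx", "ry", "rz": the turn, a rotation vector about the tool's x, y, z in degrees; "fingers": the opening, from 0 (shut) to 1 (fully open). In form: [{"x": .., "y": .., "z": .., "rx": .., "ry": .., "rz": .., "fingers": ..}, ...]. A call has 1 to 20 rows; each row is the pose to reach, as a shift and turn from the pose commanded when the call began, along the tool's axes at that moment; what a row does not reach only later rows make up. A row lasts 1/8 s, in which the tool goes at most 62.5 mm and 10.7 degrees, less where a joint would pass 70% of its speed; a pose out of reach is approached as far as the arm can. A call with a gripper value outside its range is refused whole. The fingers move at their own pace and stop on an object; FORCE is the grip in N (left out, the last holds). Time passes only in rows, so rows that repeat a pose let the fingers close. It gives the time, the measured TCP pose, the force, the opening and the grip force at its end, in the units of the state.
- r.read_state(): the state, without advancing time (a new reading comes with each control period).
- r.grab_frame(name): name is "scene" or "side" or "wrist"; returns (picture, depth): 420x560x3 uint8, blue, green, red; 420x560 float32, mm along the optical axis (not along the pixel's ray), 0 where there is no reading.
- r.calibration(name): a dict with "vertical_fov" (degrees; the focal length in pixels is half the picture's height over the tangent of half this angle, whatever the lens; pixels are square), "cx", "cy" (the principal point, pixels), "world_from_camera" (4x4, takes a point from camera to world coordinates); the wrist camera has in their place "mount" (4x4, takes a point from camera to tool coordinates, whose origin is the TCP and whose axes are the flange's). Camera axes: x right, y down, z forward; pixel columns grow to the right and rows downward; lengths in mm; the calibration is good to about 2 mm. A picture is of the moment at which its call begins: read the wrist's pose just before it. calibration takes no time and is no camera call.
- r.close_job(): hands the job in; it is judged then, once.
The state is a dict: "time": time; "joints": joint angles; "dq": joint speeds; "joint_torque": joint torques, N m; "eef_pos": TCP position; "tool_rot": TCP orientation; "force": force on the tool from outside, world axes, zero at the start; "ft_torque": the same for the moment, N m; "width": opening from 0.0 (shut) to 1.0 (fully open); "gripper_force": force on a finger pad.
Only numpy, scipy, OpenCV 4.12 (cv2) and the standard library are available. Lean on these libraries where they do the work, as an engineer would, in place of code of your own. Each camera call takes 0.05 s, during which the arm holds its last target. There are 200 camera calls.

TASK

The lid on the round white container has only been laid on: run your fingertips round its blue rim, pressing lightly, until every section of the rim is fully home, and only then push in the white vent plug in the lid, so that the trapped air could escape while the rim was going down. Do not lift, tip or shove the container, do not press hard, leave the other things on the table where they are, and finish with the hand clear.

Things in the scene. Friction and masses are not known exactly. Their poses are not given: they have to be found in the camera images.
- container: Round white 1.5 litre container with a blue snap lid: 136 mm across the lid, about 111 mm tall, full (about 1.9 kg), standing loose on a non-slip foot. Origin at the centre of its underside, z up; the vent plug lies on its +x side. The lid is laid on and stays on. The rim has 8 hinged sections of 45 degrees; section k is centred k x 45 degrees counterclockwise (from above) from the x axis.
- lid_top (a point): Point on the container's axis, 111 mm above its underside: the height of the top of the rim when home. Each rim section carries a rounded bead 8 mm wide, its ends sloping down, on a circle of 64 mm radius about this point: press there. Inside is a recessed panel 89 mm across, 6.5 mm below this point; its raised border (to 101 mm across) is 4.5 mm below it. The blue plastic is slick.
- vent_top (a point): Centre of the top of the vent plug, a round white button 18 mm across in the recessed panel, 16 mm from the container's axis along the container's x axis. Open, its top stands about 8.6 mm above the panel (2.1 mm above lid_top); shut, 3.1 mm above the panel (3.4 mm below lid_top). The point moves with the plug.
- vent (a joint): Vent plug: 0 m open (up), 0.0055 m fully pushed in (shut). It slides straight down with about 3.5 N of friction and stays where it is left.
- rim_0 (a joint): Rim section 0, centred 0 degrees counterclockwise from the container's x axis: 0 rad is raised (outer bead about 4 mm up; it may start partly down), 0.30 rad is fully home and level. About 3 N of downward push on the bead moves it; it stays where it is left and does not spring back.
- rim_1 (a joint): Rim section 1, centred 45 degrees counterclockwise from the container's x axis: 0 rad is raised (outer bead about 4 mm up; it may start partly down), 0.30 rad is fully home and level. About 3 N of downward push on the bead moves it; it stays where it is left and does not spring back.
- rim_2 (a joint): Rim section 2, centred 90 degrees counterclockwise from the container's x axis: 0 rad is raised (outer bead about 4 mm up; it may start partly down), 0.30 rad is fully home and level. About 3 N of downward push on the bead moves it; it stays where it is left and does not spring back.
- rim_3 (a joint): Rim section 3, centred 135 degrees counterclockwise from the container's x axis: 0 rad is raised (outer bead about 4 mm up; it may start partly down), 0.30 rad is fully home and level. About 3 N of downward push on the bead moves it; it stays where it is left and does not spring back.
- rim_4 (a joint): Rim section 4, centred 180 degrees counterclockwise from the container's x axis: 0 rad is raised (outer bead about 4 mm up; it may start partly down), 0.30 rad is fully home and level. About 3 N of downward push on the bead moves it; it stays where it is left and does not spring back.
- rim_5 (a joint): Rim section 5, centred 225 degrees counterclockwise from the container's x axis: 0 rad is raised (outer bead about 4 mm up; it may start partly down), 0.30 rad is fully home and level. About 3 N of downward push on the bead moves it; it stays where it is left and does not spring back.
- rim_6 (a joint): Rim section 6, centred 270 degrees counterclockwise from the container's x axis: 0 rad is raised (outer bead about 4 mm up; it may start partly down), 0.30 rad is fully home and level. About 3 N of downward push on the bead moves it; it stays where it is left and does not spring back.
- rim_7 (a joint): Rim section 7, centred 315 degrees counterclockwise from the container's x axis: 0 rad is raised (outer bead about 4 mm up; it may start partly down), 0.30 rad is fully home and level. About 3 N of downward push on the bead moves it; it stays where it is left and does not spring back.
- tape_roll: Bystander: roll of masking tape lying flat, 98 mm across, 25 mm high. Origin at the centre of its underside.
- marker_pen: Bystander: white marker pen with a black cap, lying, 135 mm long, 17 mm thick. Origin at the centre of its underside.
- jar_a: Bystander: spice jar with a yellow cap, 45 mm across, 100 mm tall. Origin at the centre of its underside.
- jar_b: Bystander: spice jar with a yellow cap, 45 mm across, 100 mm tall. Origin at the centre of its underside.
- salt: Bystander: glass salt shaker, 44 mm across, 90 mm tall. Origin at the centre of its underside.
- kraft: Bystander: round brown kraft tub, 116 mm across, 57 mm tall. Origin at the centre of its underside.
- timer: Bystander: white square wind-up kitchen timer with a red dial, 64 mm wide, 38 mm tall. Origin at the centre of its underside.
- probe: Bystander: yellow probe thermometer, lying, 183 mm long, 13 mm thick. Origin at the centre of its underside.

How it is judged (in metres and radians):
On the way, in this order (a step that is already met when the one before it is completed fails the run):
1. all eight rim sections are home while the vent plug is still open (value of joint each of rim_0, rim_1, rim_2, rim_3, rim_4, rim_5, rim_6, rim_7 above 0.2 rad and value of joint vent below 0.0025 m), for 0.2 s.
2. the vent plug is pushed in (value of joint vent above 0.004 m), for 0.2 s.
At the end, for the whole second after the job is handed in: All eight rim sections are home (joint above 0.20 of 0.30 rad, which leaves the bead at most 1.5 mm high), the vent plug is in (above 4.0 of 5.5 mm), and the container stands upright and at rest on the table within 40 mm of where it stood (value of joint each of rim_0, rim_1, rim_2, rim_3, rim_4, rim_5, rim_6, rim_7 above 0.2 rad and value of joint vent above 0.004 m and angle between container's own z axis and vertical below 0.05 rad and height (world z) of container below 0.004 m and linear speed of container below 0.02 m/s and distance of container from where it was at the start of the episode below 0.04 m); the robot touches nothing.
It fails at once if the vent plug is pushed in before the whole rim is home (value of joint vent above 0.0025 m and not (value of joint each of rim_0, rim_1, rim_2, rim_3, rim_4, rim_5, rim_6, rim_7 above 0.2 rad)).
It fails at once if the container is lifted off the table or tipped by more than 0.15 rad (height (world z) of container above 0.008 m or angle between container's own z axis and vertical above 0.15 rad).
It fails at once if the container is shoved by more than 40 mm (distance of container from where it was at the start of the episode above 0.04 m).
It fails at once if the hand presses the container with more than 50 N (contact force between the fingers and container above 50 N).
It fails at once if a bystander is moved by more than 20 mm (distance of any of tape_roll, marker_pen, jar_a, jar_b, salt, kraft, timer, probe from where it was at the start of the episode above 0.02 m).
It also fails if it takes over 67 s, if anything falls off the work surface, if the arm or the gripper's body presses on something with over 40 N, if the wrist force passes 120 N, or if a joint passes its speed limit or range.

## Working session

There is one attempt and no reset: what is moved stays moved. The work goes in short steps, Python scripts to look and compute and a shell command to move; the robot and the scene stay as the last step left them, time stands still between calls to the robot, and variables do not carry over. Pictures are saved under pics/ and viewed, at most 10 in all, crops included, and the job is handed in when it is done.

```bash
mkdir -p pics; ls
python3 - <<'E'
from rig import r
import cv2,numpy as np
s=r.read_state();print(s['time'],s['eef_pos'],s['tool_rot'],s['force'],s['width'])
for n in ['scene','side']:
    p,d=r.grab_frame(n);cv2.imwrite(f'pics/{n}0.png',p);np.save(f'/tmp/{n}.npy',d)
    c=r.calibration(n);print(n,c)
print(r.calibration('wrist'))
E
```

```text
pics
0.0 [ 147.59975143 -529.56064147  230.69658358] [ 9.90779362e-01  1.35483820e-01 -4.39175269e-05 -6.22583258e-04] [-0.83958461  0.10227428 -0.19596209] 1.0001477126015619
scene {'vertical_fov': 54.457446219924414, 'cx': 286.7257293976778, 'cy': 208.9176683716208, 'world_from_camera': array([[-5.95101223e-01, -3.13382995e-01,  7.40030833e-01,
        -1.42283313e+02],
       [-8.03581497e-01,  2.44128124e-01, -5.42824314e-01,
         7.45215083e+02],
       [-1.05504298e-02, -9.17710498e-01, -3.97109722e-01,
         4.37690946e+02],
       [ 0.00000000e+00,  0.00000000e+00,  0.00000000e+00,
         1.00000000e+00]])}
side {'vertical_fov': 45.25013351394705, 'cx': 279.14161495410605, 'cy': 205.20995631038494, 'world_from_camera': array([[ 9.83174139e-01, -4.31679654e-02,  1.77496870e-01,
         3.21352625e+02],
       [-1.81063850e-01, -3.58896144e-01,  9.15647006e-01,
        -7.21238853e+02],
       [ 2.41763240e-02, -9.32378724e-01, -3.60673565e-01,
         4.70649141e+02],
       [ 0.00000000e+00,  0.00000000e+00,  0.00000000e+00,
         1.00000000e+00]])}
{'vertical_fov': 68.43703282807658, 'cx': 280.9969807222881, 'cy': 210.89698381041106, 'mount': array([[-5.19597691e-04, -9.56704479e-01, -2.91060593e-01,
         7.50506123e+01],
       [ 9.99999843e-01, -4.35853900e-04, -3.52552812e-04,
         6.05397223e-01],
       [ 2.10428959e-04, -2.91060731e-01,  9.56704556e-01,
        -1.43724833e+02],
       [ 0.00000000e+00,  0.00000000e+00,  0.00000000e+00,
         1.00000000e+00]])}
```

View pics/scene0.png

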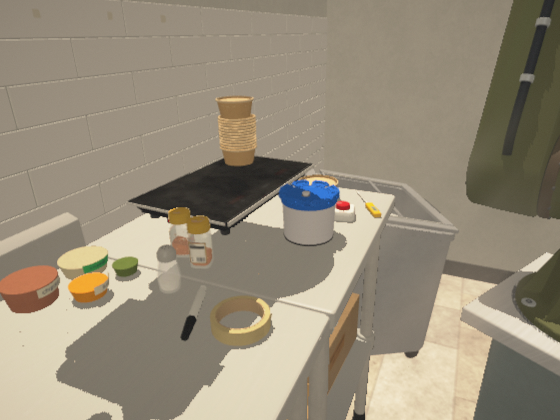

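View pics/side0.png

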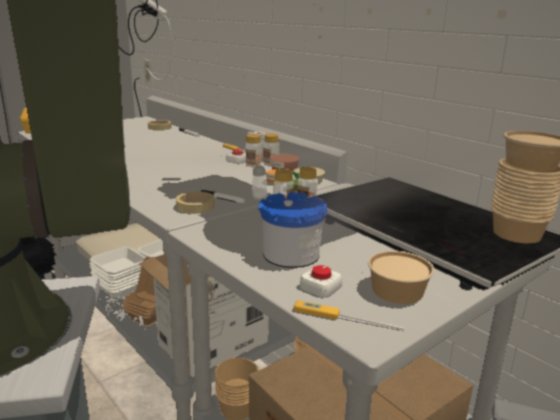

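The scene view has the blue lid at about (309,190) and a greyish vent near (306,194). The side view has the lid at about (293,208) and the vent near (289,203). Kraft tub, timer and probe are close to the container on its far side.

```bash
cat > h.py <<'E'
import cv2,numpy as np
from rig import r
from scipy.spatial.transform import Rotation as R
def K(c): return 210/np.tan(np.radians(c['vertical_fov']/2))
def pose(n,s=None):
    c=r.calibration(n)
    if n!='wrist': return c,c['world_from_camera']
    T=np.eye(4);T[:3,:3]=R.from_quat(s['tool_rot']).as_matrix();T[:3,3]=s['eef_pos'];return c,T@c['mount']
def cloud(c,T,d):
    v,u=np.mgrid[:420,:560];f=K(c)
    P=np.stack([(u-c['cx'])/f*d,(v-c['cy'])/f*d,d],-1)
    return P@T[:3,:3].T+T[:3,3]
def plane(c,T,uv,z):
    f=K(c);uv=np.atleast_2d(uv).astype(float)
    D=np.c_[(uv[:,0]-c['cx'])/f,(uv[:,1]-c['cy'])/f,np.ones(len(uv))]@T[:3,:3].T
    return T[:3,3]+D*((z-T[2,3])/D[:,2])[:,None]
def blue(p):
    h=cv2.cvtColor(p,cv2.COLOR_BGR2HSV);return cv2.inRange(h,(105,120,40),(130,255,255))
def big(m):
    n,l,st,_=cv2.connectedComponentsWithStats(m);return l==1+np.argmax(st[1:,4])
E
python3 - <<'E'
from h import *
from scipy.optimize import least_squares
for n in ['scene','side']:
    p=cv2.imread(f'pics/{n}0.png');d=np.load(f'/tmp/{n}.npy');c,T=pose(n)
    m=big(blue(p));W=cloud(c,T,d)[m&(d>0)]
    print(n,m.sum(),np.percentile(W,[2,25,50,75,98],axis=0).round(0).tolist())
    W=W[W[:,2]>100];h=cv2.convexHull(W[:,:2].astype(np.float32))
    print('enclosing',cv2.minEnclosingCircle(h))
    ys,xs=np.where(m);e=(xs.min()+xs.max())/2
    cn,_=cv2.findContours(m.astype(np.uint8),0,2);k=max(cn,key=len)
    print(cv2.boundingRect(k))
E
```

```text
scene 1366 [[457.0, 139.0, 90.0], [479.0, 175.0, 104.0], [507.0, 207.0, 105.0], [542.0, 234.0, 108.0], [581.0, 261.0, 114.0]]
enclosing ((524.2944946289062, 197.64169311523438), 70.99083709716797)
(279, 180, 60, 31)
side 1701 [[463.0, 127.0, 91.0], [494.0, 142.0, 103.0], [522.0, 177.0, 104.0], [551.0, 213.0, 108.0], [583.0, 252.0, 113.0]]
enclosing ((524.965576171875, 191.33248901367188), 69.4350814819336)
(259, 193, 68, 34)
```

```bash
M='[{"x":0.247,"y":-0.300},{"x":0.247,"y":-0.300},{"x":0.247,"y":-0.300},{"x":0.247,"y":-0.300},{"x":0.247,"y":-0.300},{"x":0.247,"y":-0.300},{"x":0.247,"y":-0.300},{"x":0.49,"y":-0.596},{"x":0.49,"y":-0.596},{"x":0.49,"y":-0.596},{"x":0.49,"y":-0.596},{"x":0.49,"y":-0.596},{"x":0.49,"y":-0.596},{"x":0.49,"y":-0.596},{"x":0.49,"y":-0.596},{"x":0.49,"y":-0.596},{"x":0.49,"y":-0.596},{"x":0.49,"y":-0.596}]'; true
python3 -m pendant '[{"x":0.247,"y":-0.300},{"x":0.247,"y":-0.300},{"x":0.247,"y":-0.300},{"x":0.247,"y":-0.300},{"x":0.247,"y":-0.300},{"x":0.247,"y":-0.300},{"x":0.247,"y":-0.300},{"x":0.49,"y":-0.596},{"x":0.49,"y":-0.596},{"x":0.49,"y":-0.596},{"x":0.49,"y":-0.596},{"x":0.49,"y":-0.596},{"x":0.49,"y":-0.596},{"x":0.49,"y":-0.596},{"x":0.49,"y":-0.596},{"x":0.49,"y":-0.596},{"x":0.49,"y":-0.596},{"x":0.49,"y":-0.596}]'
```

```text
schema error: expected keys x, y, z, rx, ry, rz, fingers
```

Run:
```python
from h import *
s=r.read_state();p,d=r.grab_frame('wrist');cv2.imwrite('pics/w1.png',p);np.save('/tmp/w1.npy',d)
import pickle;pickle.dump(s,open('/tmp/s1.pkl','wb'))
print(s['time'],s['eef_pos'],s['joints'])
c,T=pose('wrist',s);m=big(blue(p));W=cloud(c,T,d)[m&(d>0)];print(m.sum(),np.percentile(W,[2,25,50,75,98],axis=0).round(1).tolist())
W=W[W[:,2]>105];print(cv2.minEnclosingCircle(W[:,:2].astype(np.float32)))
```

```text
0.1 [ 147.60664596 -529.60032856  230.77897264] [-1.36559465e+00  3.00399876e-01  1.52153713e+00 -1.66991682e-05
  1.32068978e+00 -6.66029351e-02]Traceback (most recent call last):
  File "<stdin>", line 5, in <module>
  File "h.py", line 20, in big
    n,l,st,_=cv2.connectedComponentsWithStats(m);return l==1+np.argmax(st[1:,4])
                                                             ~~~~~~~~~^^^^^^^^^^
    return _wrapfunc(a, 'argmax', axis=axis, out=out, **kwds)
    return bound(*args, **kwds)
ValueError: attempt to get argmax of an empty sequence
```

View pics/w1.png

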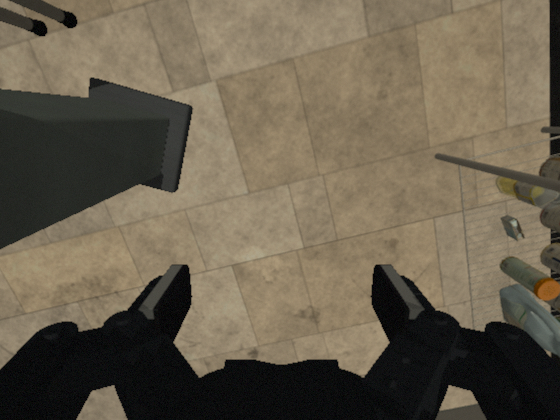

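The arm hadn't moved: the rows need every key, so this picture shows only the floor, with the fingers at the bottom from about row 265. I'm resending the move with full rows.

```bash
python3 -m pendant '[{"x":0.247,"y":-0.300,"z":0,"rx":0,"ry":0,"rz":0,"fingers":1},{"x":0.247,"y":-0.300,"z":0,"rx":0,"ry":0,"rz":0,"fingers":1},{"x":0.247,"y":-0.300,"z":0,"rx":0,"ry":0,"rz":0,"fingers":1},{"x":0.247,"y":-0.300,"z":0,"rx":0,"ry":0,"rz":0,"fingers":1},{"x":0.247,"y":-0.300,"z":0,"rx":0,"ry":0,"rz":0,"fingers":1},{"x":0.247,"y":-0.300,"z":0,"rx":0,"ry":0,"rz":0,"fingers":1},{"x":0.247,"y":-0.300,"z":0,"rx":0,"ry":0,"rz":0,"fingers":1},{"x":0.48,"y":-0.596,"z":0,"rx":0,"ry":0,"rz":0,"fingers":1},{"x":0.48,"y":-0.596,"z":0,"rx":0,"ry":0,"rz":0,"fingers":1},{"x":0.48,"y":-0.596,"z":0,"rx":0,"ry":0,"rz":0,"fingers":1},{"x":0.48,"y":-0.596,"z":0,"rx":0,"ry":0,"rz":0,"fingers":1},{"x":0.48,"y":-0.596,"z":0,"rx":0,"ry":0,"rz":0,"fingers":1},{"x":0.48,"y":-0.596,"z":0,"rx":0,"ry":0,"rz":0,"fingers":1},{"x":0.48,"y":-0.596,"z":0,"rx":0,"ry":0,"rz":0,"fingers":1},{"x":0.48,"y":-0.596,"z":0,"rx":0,"ry":0,"rz":0,"fingers":1},{"x":0.48,"y":-0.596,"z":0,"rx":0,"ry":0,"rz":0,"fingers":1},{"x":0.48,"y":-0.596,"z":0,"rx":0,"ry":0,"rz":0,"fingers":1},{"x":0.48,"y":-0.596,"z":0,"rx":0,"ry":0,"rz":0,"fingers":1},{"x":0.48,"y":-0.596,"z":0,"rx":0,"ry":0,"rz":0,"fingers":1}]'
```

```text
time: 2.52
eef_pos: [450.0, 173.0, 231.4]
tool_rot: [0.991, 0.135, 0.0, -0.0]
force: [-0.6, 0.1, -0.6]
width: 0.998
gripper_force: 0.0
```

Run:
```python
from h import *
s=r.read_state();p,d=r.grab_frame('wrist');cv2.imwrite('pics/w2.png',p);np.save('/tmp/w2.npy',d)
import pickle;pickle.dump(s,open('/tmp/s2.pkl','wb'))
print(s['time'],s['eef_pos'],s['joints'])
c,T=pose('wrist',s);m=blue(p)
if m.any():
    m=big(m);W=cloud(c,T,d)[m&(d>0)];print(m.sum(),np.percentile(W,[2,25,50,75,98],axis=0).round(1).tolist())
    W=W[W[:,2]>107];print(cv2.minEnclosingCircle(W[:,:2].astype(np.float32)))
```

```text
2.525 [450.03626505 172.95805669 231.38598904] [2.90909619e-01 1.47982884e-01 1.70664037e+00 4.19427020e-05
 1.28677471e+00 1.59032048e+00]
21947 [[467.9, 135.5, 100.3], [503.1, 168.2, 105.5], [533.2, 195.1, 107.1], [558.6, 223.8, 110.1], [587.1, 254.7, 115.8]]
((526.8513793945312, 194.85508728027344), 68.54561614990234)
```

View pics/w2.png

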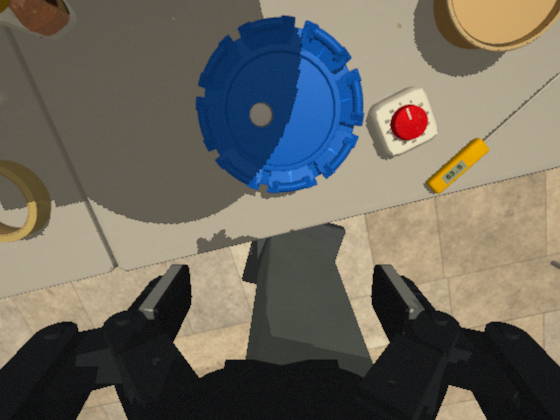

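The whole lid is visible, centred near (281,104), with the white vent at (260,115). The timer is at (407,122), the probe at (460,165) and the kraft tub at (505,15). Now I'll measure the axis, the vent bearing and the section heights.

```bash
cat > meas.py <<'E'
from h import *
def meas(p,d,s,C0=(525,194)):
    c,T=pose('wrist',s);P=cloud(c,T,d);m=big(blue(p))&(d>0)
    W=P[m]
    from scipy.optimize import least_squares
    cn,_=cv2.findContours(m.astype(np.uint8),0,1);k=max(cn,key=len)[:,0]
    o=plane(c,T,k,111)[:,:2]
    o=o[np.hypot(*(o-np.array(C0)).T)>64]
    q=least_squares(lambda v:np.hypot(o[:,0]-v[0],o[:,1]-v[1])-v[2],[*C0,68],loss='soft_l1').x
    print('outer circle',q.round(1))
    h=cv2.cvtColor(p,cv2.COLOR_BGR2HSV)
    hull=np.zeros(d.shape,np.uint8);cv2.fillConvexPoly(hull,cv2.convexHull(k),1)
    hull=cv2.erode(hull,np.ones((25,25)))
    b=big(((h[...,1]<90)&(hull>0)).astype(np.uint8))
    uv=np.argwhere(b).mean(0)[::-1];V=P[b&(d>0)]
    zt=np.median(V[:,2]);v=plane(c,T,uv,zt)[0];print('vent px',uv,b.sum(),'z',zt,'xy',v[:2].round(1))
    C=q[:2];a=np.degrees(np.arctan2(*(v[:2]-C)[::-1]));print('vent r',np.hypot(*(v[:2]-C)),'bearing',a)
    pan=W[np.hypot(*(W[:,:2]-C).T)<40];print('panel z',np.median(pan[:,2]))
    rr=np.hypot(*(W[:,:2]-C).T);th=(np.degrees(np.arctan2(W[:,1]-C[1],W[:,0]-C[0]))-a)%360
    for k in range(8):
        dd=(th-45*k+180)%360-180
        g=(abs(dd)<10)&(abs(rr-64)<2.5);print(k,'bead z',np.median(W[g,2]).round(1),g.sum(),'at',(C+64*np.array([np.cos(np.radians(a+45*k)),np.sin(np.radians(a+45*k))])).round(1))
    return C,a,v
E
python3 - <<'E'
from meas import *;import pickle
meas(cv2.imread('pics/w2.png'),np.load('/tmp/w2.npy'),pickle.load(open('/tmp/s2.pkl','rb')))
E
```

```text
outer circle [526.6 194.8  67.1]
vent px [260.58658009 114.17532468] 462 z 113.67222526751391 xy [520.2 209. ]
vent r 15.646953371079192 bearing 114.36410926529726
panel z 105.54587992492401
0 bead z 115.1 162 at [500.2 253.1]
1 bead z 114.9 138 at [466.7 217.3]
2 bead z 115.5 124 at [468.3 168.4]
3 bead z 114.8 139 at [504.1 134.9]
4 bead z 115.4 165 at [553.  136.5]
5 bead z 115.6 199 at [586.5 172.2]
6 bead z 115.0 213 at [584.9 221.2]
7 bead z 115.1 190 at [549.2 254.7]
```

Run:
```python
import numpy as np
from scipy.spatial.transform import Rotation as R
Rm=R.from_quat([0.991,0.135,0,0]).as_matrix();print(Rm.round(3).tolist())
t=np.array([450.0,173.0,231.4]);C=np.array([526.6,194.8])
for k in range(8):
    a=np.radians(114.4+45*k);P=np.array([*(C+64*np.array([np.cos(a),np.sin(a)])),111]);print(k,(Rm.T@(P-t)).round(1))
print('vent',(Rm.T@([520.2,209,111]-t)).round(1),'C',(Rm.T@([*C,111]-t)).round(1))
```

```text
[[0.964, 0.267, 0.0], [0.267, -0.964, 0.0], [0.0, 0.0, -1.0]]
0 [ 69.8 -63.7 120.4]
1 [ 27.9 -38.2 120.4]
2 [ 16.4   9.4 120.4]
3 [ 41.9  51.2 120.4]
4 [ 89.5  62.7 120.4]
5 [131.3  37.2 120.4]
6 [142.9 -10.4 120.4]
7 [117.4 -52.2 120.4]
vent [ 77.3 -15.9 120.4] C [ 79.6  -0.5 120.4]
```

```bash
python3 -m pendant '[{"x":0.0164,"y":0.0094,"z":0.04,"rx":0,"ry":0,"rz":0,"fingers":0},{"x":0.0164,"y":0.0094,"z":0.08,"rx":0,"ry":0,"rz":0,"fingers":0},{"x":0.0164,"y":0.0094,"z":0.100,"rx":0,"ry":0,"rz":0,"fingers":0},{"x":0.0164,"y":0.0094,"z":0.100,"rx":0,"ry":0,"rz":0,"fingers":0},{"x":0.0164,"y":0.0094,"z":0.100,"rx":0,"ry":0,"rz":0,"fingers":0},{"x":0.0164,"y":0.0094,"z":0.100,"rx":0,"ry":0,"rz":0,"fingers":0},{"x":0.0164,"y":0.0094,"z":0.100,"rx":0,"ry":0,"rz":0,"fingers":0},{"x":0.0164,"y":0.0094,"z":0.110,"rx":0,"ry":0,"rz":0,"fingers":0}]' 20
python3 -m pendant '[{"x":0,"y":0,"z":0.003,"rx":0,"ry":0,"rz":0,"fingers":0},{"x":0,"y":0,"z":0.005,"rx":0,"ry":0,"rz":0,"fingers":0},{"x":0,"y":0,"z":0.007,"rx":0,"ry":0,"rz":0,"fingers":0},{"x":0,"y":0,"z":0.0085,"rx":0,"ry":0,"rz":0,"fingers":0},{"x":0,"y":0,"z":0.0085,"rx":0,"ry":0,"rz":0,"fingers":0}]'
```

```text
time: 3.58
eef_pos: [468.8, 168.7, 121.7]
tool_rot: [0.991, 0.135, 0.001, -0.0]
force: [-0.3, 0.3, -0.2]
width: 0.003
gripper_force: 0.0
time: 4.2
eef_pos: [468.4, 168.5, 112.9]
tool_rot: [0.991, 0.135, 0.0, -0.0]
force: [-0.9, 0.5, 1.8]
width: 0.0
gripper_force: 1.2
```

```bash
python3 -m pendant '[{"x":0,"y":0,"z":0.001,"rx":0,"ry":0,"rz":0,"fingers":0},{"x":0,"y":0,"z":0.001,"rx":0,"ry":0,"rz":0,"fingers":0}]'
python3 -m pendant '[{"x":0,"y":0,"z":0.001,"rx":0,"ry":0,"rz":0,"fingers":0},{"x":0,"y":0,"z":0.001,"rx":0,"ry":0,"rz":0,"fingers":0}]'
python3 -m pendant '[{"x":0,"y":0,"z":0.0005,"rx":0,"ry":0,"rz":0,"fingers":0},{"x":0,"y":0,"z":0.0005,"rx":0,"ry":0,"rz":0,"fingers":0}]'
```

```text
time: 4.45
eef_pos: [468.3, 168.5, 111.8]
tool_rot: [0.991, 0.135, -0.0, 0.0]
force: [-1.0, -2.1, 4.0]
width: -0.002
gripper_force: 1.5
time: 4.7
eef_pos: [468.4, 168.6, 111.0]
tool_rot: [0.991, 0.135, 0.0, -0.0]
force: [-2.5, -1.8, 6.8]
width: 0.002
gripper_force: 3.5
time: 4.95
eef_pos: [468.5, 168.6, 110.9]
tool_rot: [0.991, 0.136, 0.0, -0.0]
force: [-4.6, -1.9, 11.5]
width: 0.002
gripper_force: 6.1
```

```bash
python3 -m pendant '[{"x":0,"y":0,"z":-0.012,"rx":0,"ry":0,"rz":0,"fingers":0},{"x":0.0255,"y":0.0418,"z":-0.012,"rx":0,"ry":0,"rz":0,"fingers":0},{"x":0.0255,"y":0.0418,"z":-0.012,"rx":0,"ry":0,"rz":0,"fingers":0},{"x":0.0255,"y":0.0418,"z":-0.004,"rx":0,"ry":0,"rz":0,"fingers":0},{"x":0.0255,"y":0.0418,"z":-0.002,"rx":0,"ry":0,"rz":0,"fingers":0},{"x":0.0255,"y":0.0418,"z":0,"rx":0,"ry":0,"rz":0,"fingers":0},{"x":0.0255,"y":0.0418,"z":0,"rx":0,"ry":0,"rz":0,"fingers":0}]'
python3 -m pendant '[{"x":0,"y":0,"z":-0.012,"rx":0,"ry":0,"rz":0,"fingers":0},{"x":0.0476,"y":0.0115,"z":-0.012,"rx":0,"ry":0,"rz":0,"fingers":0},{"x":0.0476,"y":0.0115,"z":-0.012,"rx":0,"ry":0,"rz":0,"fingers":0},{"x":0.0476,"y":0.0115,"z":-0.004,"rx":0,"ry":0,"rz":0,"fingers":0},{"x":0.0476,"y":0.0115,"z":-0.002,"rx":0,"ry":0,"rz":0,"fingers":0},{"x":0.0476,"y":0.0115,"z":0,"rx":0,"ry":0,"rz":0,"fingers":0},{"x":0.0476,"y":0.0115,"z":0,"rx":0,"ry":0,"rz":0,"fingers":0}]'
python3 -m pendant '[{"x":0,"y":0,"z":-0.012,"rx":0,"ry":0,"rz":0,"fingers":0},{"x":0.0418,"y":-0.0255,"z":-0.012,"rx":0,"ry":0,"rz":0,"fingers":0},{"x":0.0418,"y":-0.0255,"z":-0.012,"rx":0,"ry":0,"rz":0,"fingers":0},{"x":0.0418,"y":-0.0255,"z":-0.004,"rx":0,"ry":0,"rz":0,"fingers":0},{"x":0.0418,"y":-0.0255,"z":-0.002,"rx":0,"ry":0,"rz":0,"fingers":0},{"x":0.0418,"y":-0.0255,"z":0,"rx":0,"ry":0,"rz":0,"fingers":0},{"x":0.0418,"y":-0.0255,"z":0,"rx":0,"ry":0,"rz":0,"fingers":0}]'
```

```text
time: 5.82
eef_pos: [504.0, 135.6, 111.0]
tool_rot: [0.991, 0.136, 0.0, -0.0]
force: [-3.0, -1.5, 10.0]
width: 0.001
gripper_force: 5.1
time: 6.7
eef_pos: [552.9, 136.8, 111.0]
tool_rot: [0.991, 0.136, 0.0, 0.0]
force: [-2.6, -2.0, 7.9]
width: 0.005
gripper_force: 4.3
time: 7.58
eef_pos: [586.6, 172.1, 111.0]
tool_rot: [0.991, 0.135, 0.0, 0.0]
force: [-0.7, -2.7, 7.6]
width: 0.004
gripper_force: 3.8
```

Each press ends at about z = 111 with 8–12 N, so those sections are home. Next are 6, 7, 0 and 1.

```bash
python3 -m pendant '[{"x":0,"y":0,"z":-0.012,"rx":0,"ry":0,"rz":0,"fingers":0},{"x":0.0116,"y":-0.0476,"z":-0.012,"rx":0,"ry":0,"rz":0,"fingers":0},{"x":0.0116,"y":-0.0476,"z":-0.012,"rx":0,"ry":0,"rz":0,"fingers":0},{"x":0.0116,"y":-0.0476,"z":-0.004,"rx":0,"ry":0,"rz":0,"fingers":0},{"x":0.0116,"y":-0.0476,"z":-0.002,"rx":0,"ry":0,"rz":0,"fingers":0},{"x":0.0116,"y":-0.0476,"z":0,"rx":0,"ry":0,"rz":0,"fingers":0},{"x":0.0116,"y":-0.0476,"z":0,"rx":0,"ry":0,"rz":0,"fingers":0}]'
python3 -m pendant '[{"x":0,"y":0,"z":-0.012,"rx":0,"ry":0,"rz":0,"fingers":0},{"x":-0.0255,"y":-0.0418,"z":-0.012,"rx":0,"ry":0,"rz":0,"fingers":0},{"x":-0.0255,"y":-0.0418,"z":-0.012,"rx":0,"ry":0,"rz":0,"fingers":0},{"x":-0.0255,"y":-0.0418,"z":-0.004,"rx":0,"ry":0,"rz":0,"fingers":0},{"x":-0.0255,"y":-0.0418,"z":-0.002,"rx":0,"ry":0,"rz":0,"fingers":0},{"x":-0.0255,"y":-0.0418,"z":0,"rx":0,"ry":0,"rz":0,"fingers":0},{"x":-0.0255,"y":-0.0418,"z":0,"rx":0,"ry":0,"rz":0,"fingers":0}]'
python3 -m pendant '[{"x":0,"y":0,"z":-0.012,"rx":0,"ry":0,"rz":0,"fingers":0},{"x":-0.0476,"y":-0.0115,"z":-0.012,"rx":0,"ry":0,"rz":0,"fingers":0},{"x":-0.0476,"y":-0.0115,"z":-0.012,"rx":0,"ry":0,"rz":0,"fingers":0},{"x":-0.0476,"y":-0.0115,"z":-0.004,"rx":0,"ry":0,"rz":0,"fingers":0},{"x":-0.0476,"y":-0.0115,"z":-0.002,"rx":0,"ry":0,"rz":0,"fingers":0},{"x":-0.0476,"y":-0.0115,"z":0,"rx":0,"ry":0,"rz":0,"fingers":0},{"x":-0.0476,"y":-0.0115,"z":0,"rx":0,"ry":0,"rz":0,"fingers":0}]'
python3 -m pendant '[{"x":0,"y":0,"z":-0.012,"rx":0,"ry":0,"rz":0,"fingers":0},{"x":-0.0419,"y":0.0255,"z":-0.012,"rx":0,"ry":0,"rz":0,"fingers":0},{"x":-0.0419,"y":0.0255,"z":-0.012,"rx":0,"ry":0,"rz":0,"fingers":0},{"x":-0.0419,"y":0.0255,"z":-0.004,"rx":0,"ry":0,"rz":0,"fingers":0},{"x":-0.0419,"y":0.0255,"z":-0.002,"rx":0,"ry":0,"rz":0,"fingers":0},{"x":-0.0419,"y":0.0255,"z":0,"rx":0,"ry":0,"rz":0,"fingers":0},{"x":-0.0419,"y":0.0255,"z":0,"rx":0,"ry":0,"rz":0,"fingers":0}]'
```

```text
time: 8.45
eef_pos: [585.3, 221.0, 111.0]
tool_rot: [0.991, 0.135, 0.0, -0.0]
force: [0.3, -0.9, 7.3]
width: 0.001
gripper_force: 3.8
time: 9.32
eef_pos: [549.7, 254.7, 111.0]
tool_rot: [0.991, 0.135, 0.001, -0.0]
force: [-1.7, 0.5, 8.2]
width: -0.001
gripper_force: 4.5
time: 10.2
eef_pos: [500.9, 253.5, 111.0]
tool_rot: [0.991, 0.135, 0.001, -0.0]
force: [-1.7, 1.5, 9.8]
width: -0.0
gripper_force: 5.0
time: 11.08
eef_pos: [467.2, 218.0, 111.0]
tool_rot: [0.991, 0.136, 0.001, -0.0]
force: [-4.6, -0.4, 11.1]
width: 0.0
gripper_force: 5.5
```

```bash
python3 -m pendant '[{"x":0,"y":0,"z":-0.04,"rx":0,"ry":0,"rz":0,"fingers":0},{"x":-0.0279,"y":0.0382,"z":-0.08,"rx":0,"ry":0,"rz":0,"fingers":0},{"x":-0.0279,"y":0.0382,"z":-0.121,"rx":0,"ry":0,"rz":0,"fingers":0},{"x":-0.0279,"y":0.0382,"z":-0.121,"rx":0,"ry":0,"rz":0,"fingers":0},{"x":-0.0279,"y":0.0382,"z":-0.121,"rx":0,"ry":0,"rz":0,"fingers":0}]'
python3 - <<'E'
from meas import *
s=r.read_state();p,d=r.grab_frame('wrist');cv2.imwrite('pics/w3.png',p)
print(s['eef_pos'],s['tool_rot']);C,a,v=meas(p,d,s)
Rm=R.from_quat(s['tool_rot']).as_matrix();print(Rm.T@(np.array([*v[:2],111])-s['eef_pos']))
E
```

```text
time: 11.7
eef_pos: [450.0, 173.3, 230.4]
tool_rot: [0.991, 0.136, -0.0, 0.0]
force: [-0.1, -0.4, -1.0]
width: -0.002
gripper_force: 0.0
[449.98671735 173.32593198 230.4025932 ] [ 9.90758882e-01  1.35634021e-01 -4.88517462e-04  1.10179794e-04]
outer circle [526.6 194.8  67. ]
vent px [261.08225108 114.02164502] 462 z 113.81844556328929 xy [520.2 209. ]
vent r 15.570260233141632 bearing 114.34807189641772
panel z 105.58938639459524
0 bead z 112.0 171 at [500.2 253.1]
1 bead z 112.0 142 at [466.7 217.3]
2 bead z 111.8 138 at [468.3 168.4]
3 bead z 111.8 147 at [504.  134.9]
4 bead z 112.0 178 at [553.  136.5]
5 bead z 112.0 219 at [586.5 172.2]
6 bead z 111.9 226 at [584.9 221.2]
7 bead z 111.8 217 at [549.2 254.7]
[ 77.31407104 -15.46141011 119.32417513]
```

View pics/w3.png

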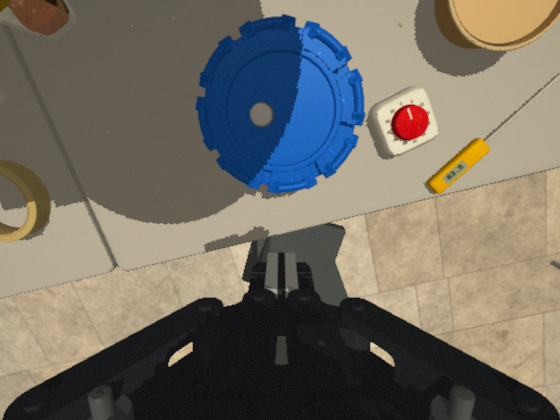

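All eight beads read about 112 mm, where they were 115 mm, and the depth reads about 1 mm high on the panel, so the rim is home. The vent at (261,114) still stands open at 113.8 and the container has not moved. Now I'll push the vent.

```bash
python3 -m pendant '[{"x":0.040,"y":-0.008,"z":0.04,"rx":0,"ry":0,"rz":0,"fingers":0},{"x":0.0773,"y":-0.0157,"z":0.08,"rx":0,"ry":0,"rz":0,"fingers":0},{"x":0.0773,"y":-0.0157,"z":0.108,"rx":0,"ry":0,"rz":0,"fingers":0},{"x":0.0773,"y":-0.0157,"z":0.112,"rx":0,"ry":0,"rz":0,"fingers":0},{"x":0.0773,"y":-0.0157,"z":0.116,"rx":0,"ry":0,"rz":0,"fingers":0},{"x":0.0773,"y":-0.0157,"z":0.119,"rx":0,"ry":0,"rz":0,"fingers":0},{"x":0.0773,"y":-0.0157,"z":0.121,"rx":0,"ry":0,"rz":0,"fingers":0},{"x":0.0773,"y":-0.0157,"z":0.123,"rx":0,"ry":0,"rz":0,"fingers":0},{"x":0.0773,"y":-0.0157,"z":0.123,"rx":0,"ry":0,"rz":0,"fingers":0}]'
python3 -m pendant '[{"x":0,"y":0,"z":0.001,"rx":0,"ry":0,"rz":0,"fingers":0},{"x":0,"y":0,"z":0.001,"rx":0,"ry":0,"rz":0,"fingers":0}]'
```

```text
time: 12.88
eef_pos: [520.6, 209.1, 108.6]
tool_rot: [0.991, 0.135, 0.001, -0.0]
force: [1.0, 0.9, 3.2]
width: -0.002
gripper_force: 1.4
time: 13.12
eef_pos: [520.6, 209.1, 107.7]
tool_rot: [0.991, 0.135, 0.0, -0.0]
force: [1.0, 0.6, 4.4]
width: 0.003
gripper_force: 2.6
```

```bash
python3 -m pendant '[{"x":0,"y":0,"z":0.0006,"rx":0,"ry":0,"rz":0,"fingers":0},{"x":0,"y":0,"z":0.0006,"rx":0,"ry":0,"rz":0,"fingers":0}]'
python3 -m pendant '[{"x":0,"y":0,"z":-0.04,"rx":0,"ry":0,"rz":0,"fingers":0},{"x":-0.0773,"y":0.0157,"z":-0.08,"rx":0,"ry":0,"rz":0,"fingers":0},{"x":-0.0773,"y":0.0157,"z":-0.1246,"rx":0,"ry":0,"rz":0,"fingers":0},{"x":-0.0773,"y":0.0157,"z":-0.1246,"rx":0,"ry":0,"rz":0,"fingers":0},{"x":-0.0773,"y":0.0157,"z":-0.1246,"rx":0,"ry":0,"rz":0,"fingers":0},{"x":-0.0773,"y":0.0157,"z":-0.1246,"rx":0,"ry":0,"rz":0,"fingers":0}]'
python3 - <<'E'
from meas import *
s=r.read_state();p,d=r.grab_frame('wrist');cv2.imwrite('pics/w4.png',p)
meas(p,d,s)
E
```

```text
time: 13.38
eef_pos: [520.6, 209.2, 107.6]
tool_rot: [0.991, 0.135, 0.001, -0.0]
force: [-1.3, -0.1, 11.5]
width: 0.003
gripper_force: 5.5
time: 14.12
eef_pos: [449.8, 173.2, 230.0]
tool_rot: [0.991, 0.136, -0.001, 0.0]
force: [0.1, 0.1, -0.3]
width: -0.006
gripper_force: 0.0
outer circle [526.6 194.8  67. ]
vent px [260.94091904 113.54704595] 457 z 108.24521204540451 xy [520.1 209.3]
vent r 15.858714358722 bearing 113.91788617470174
panel z 105.55619922070204
0 bead z 111.9 180 at [500.6 253.3]
1 bead z 112.0 148 at [466.9 217.8]
2 bead z 111.9 138 at [468.1 168.8]
3 bead z 111.9 153 at [503.6 135. ]
4 bead z 111.9 176 at [552.5 136.3]
5 bead z 111.9 216 at [586.3 171.7]
6 bead z 112.0 232 at [585.1 220.7]
7 bead z 111.9 212 at [549.6 254.5]
```

The vent dropped 5.5 mm onto its stop, all beads are home, the container hasn't moved and the hand is clear.

```bash
python3 -c "
from rig import r
print(r.close_job())"
```

```text
the job is handed in; nothing more can be done
None
```

The job is handed in: the camera check showed all eight rim sections home before the vent plug was pushed fully in, using about 12 N at most, with the container unmoved and the hand clear; no verdict came back.

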